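# Clear the lid and open the sprung cutlery case

### The arm

A 7-joint arm with a two-finger parallel gripper is mounted at the origin on the work surface. World frame = base frame: x ahead of the robot, y to its left, z up, the work surface at z = 0. Lengths are in mm, angles in rad, forces in N, time in s.
With the tool pointing down it reaches from about 400 to 900 mm from the base axis. Payload 5.5 kg.
Tool frame: the origin (TCP) lies at the very end of the fingers, on their centre line; the grasp point (between the pads) lies hold_point_z behind it (hold_point_z is the distance from the TCP to the grasp point, in mm); z points along the fingers, y is the line along which they close (so a half turn about z gives the same grasp; the last joint's range is limited). The gripper opens to 85 mm and grips with 20 to 120 N. Pads are 22 mm wide; open, the fingers measure 114 mm over their backs; the gripper's body (76 mm by 85 mm) begins 54 mm behind the grasp point. The pads swing forward as they close: fully open they stand 13 mm farther back than shut.
Start: joints at [-1.06, 0.501, -0.427, 1.55, 0.221, 1.138, -0.21], TCP at [159.388, 630.155, 231.31] pointing down, gripper open.
Joint ranges: [-2.88, 2.88], [-0.31, 2.03], [-1.54, 1.56], [0.2, 2.42], [-1.41, 4.55], [0.19, 2.02], [-2.57, 2.57]. Speed limits (rad/s): [2.57, 2.57, 3.14, 3.14, 3.14, 3.14, 3.14].

### API

Orientations are given as a unit quaternion [w, x, y, z].
In Python, from rig import observe, get_image, hand_in, cut_out, spot_point, hold_point_z gives the robot as it stands.
- The arm moves only by the tool step_arm, never from a script. Its argument "deltas" is a list that holds one entry, the list of rows, each a list of 7 numbers: the finger opening in cm, from 0 to 8.54, then the shift along the tool's x, y, z in cm, then the turn, a rotation vector about the tool's x, y, z in rad. In form: [[[claw, dx, dy, dz, rx, ry, rz], ...]]. A call has 1 to 12 rows; each row is the pose to reach, as a shift and turn from the pose commanded when the call began, along the tool's axes at that moment; what a row does not reach only later rows make up. A row lasts 1/8 s, in which the tool goes at most 62.5 mm and 10.7 degrees, less where a joint would pass 70% of its speed; a pose out of reach is approached as far as the arm can. A call with a gripper value outside its range is refused whole. The fingers move at their own pace and stop on an object; "squeeze" is the grip in N (left out, the last holds). Time passes only in rows, so rows that repeat a pose let the fingers close. It gives the time, the measured TCP pose, the force, the opening and the grip force at its end, in the units of the state.
- observe(): the state, without advancing time (a new reading comes with each control period).
- get_image(name): name is "scene" or "top" or "wrist"; returns a dict with "color" (480x640x3 uint8, red, green, blue), "K" (3x3 intrinsics, pixels), "k1" (the pictures are not rectified: a ray, as slopes to the right and down, at radius r is drawn at 1 + k1 r^2 times it, then the intrinsics apply), "cam_to_world" (4x4, takes a point from camera to world coordinates); the wrist camera has in their place "T_tool_cam" (4x4, takes a point from camera to tool coordinates, whose origin is the TCP and whose axes are the flange's). Camera axes: x right, y down, z forward; pixel columns grow to the right and rows downward; lengths in mm; the calibration is good to about 2 mm. A picture is of the moment at which its call begins: read the wrist's pose just before it. There is no depth.
- hand_in(): hands the job in; it is judged then, once.
Trained networks look in a picture, given as the dict that the camera call returned (one of the last four; its "shot" number tells which), for a name from the list of things; names that differ only in an ending like _2 or _b are one class to them, and where a whole thing is asked for, a point or a joint stands for the part that bears it (a point fixed in the world has none). Each returns a list of dicts, best first, with "p" (0 to 1); they miss things now and then, are a little off and sometimes report something else, mostly with a low value. They report only what shows in the picture. A call takes as long as a camera call. They do not tell look-alikes from the thing itself.
- cut_out(picture, query): "region" (480x640 bool, what is visible of it) and "bbox" ([left, top, width, height] in pixels, round what is visible of it).
- spot_point(picture, query): "xy" ([column, row] in pixels: a listed point, or the origin of a listed thing).
The state is a dict: "clock": time; "qpos": joint angles; "qvel": joint speeds; "tau": joint torques, N m; "ee_pos": TCP position; "tool_rot": TCP orientation; "force": force on the tool from outside, world axes, zero at the start; "torque": the same for the moment, N m; "gripper_width": finger opening in mm; "gripper_force": force on a finger pad.
Only numpy, scipy, OpenCV 4.12 (cv2) and the standard library are available. Lean on these libraries where they do the work, as an engineer would, in place of code of your own. Each camera call takes 0.05 s, during which the arm holds its last target. There are 200 camera calls.

### The job

Open the cutlery case for service: first set the wooden bowl that stands on its lid down gently, upright, in the middle of the round cork mat and let go. Then push the brass end plate of the catch bar sideways, without forcing it, until the lid springs up, and swing the lid right back until it meets its stop. Do not disturb the other crockery or the glass.

Things in the scene. Friction and masses are not known exactly. Their poses are not given: they have to be found in the camera images.
- case: Fixed open-topped light wood case, 170 (x) x 220 (y) x 90 mm high, walls 6 mm; origin: centre of its underside on the table. Its front, with the catch bar, looks along its own -x, towards the robot but turned by its yaw; lid hinge along its back top edge; the catch's end plate sticks out past its +y side. A steel spring pin in its front -y corner pushes the lid up with about 6 N.
- lid_hinge (a point): A point on the hinge axis, in the middle of the back top edge of the case, in the plane of the lid's underside: case frame (85, 0, 90) mm. The axis is along the case's y.
- lid (a joint): Angle (rad) of the flat grey lid, 190 mm hinge to lip x 220 x 8 mm, 0.2 kg: 0 shut, level, its top 98 mm up; grows as the lip goes up and back; stop at 1.7. When freed it is thrown to about 0.2 (0.15 to 0.3). Stiff hinge: it stays where left; 2 to 4 N at the lip move it. A steel tongue hangs 36 mm below it, 8 mm behind the lip, 30 to 60 mm to the -y side of the middle; the bar's tooth holds it when shut.
- lid_lip (a point): Point on the lower edge of the lid's lip (its free front edge), 45 mm to the +y side of the middle, moving with the lid, 190 mm from the hinge axis: a good place to lift from beneath, clear of the tongue.
- catch (a joint): Travel (m) of the brass catch bar along the case front below the lip (bar 36 to 48 mm up, tooth to 75 mm): 0 at rest, grows as pushed along the case's -y. Its spring takes 4.5 N to start, 8 N with some friction near the end; it frees the lid only in the last 2 to 3 mm before a firm stop at 0.010 and springs back when released. 14 N is ample; over 25 N is forcing it.
- catch_end (a point): Centre of the outer face of the catch's brass end plate (30 mm along case x, 50 mm high, 8 mm thick, from 30 to 80 mm above the table), 40 mm out from the case's +y side and 12 mm forward of its front wall. The face looks along the case's +y; push it along -y. Moves with the bar.
- bowl: Red-brown wooden bowl standing on the case's lid, empty, about 0.15 to 0.3 kg. Outer diameter 104 mm at the rim, 60 mm at the foot, 62 mm high, wall 8 mm (nearly upright in the upper half), floor 9 mm thick. Origin: centre of its underside; z up along its axis.
- mat: Round cork mat, 130 mm diameter, 8 mm thick, fixed to the table, on the left or the right of the case. Origin: centre of its underside on the table.
- side_bowl: Bowl just like the first but with a dab of garnish in it, standing on the table to the left behind the case. Origin: centre of the underside. Not to be disturbed.
- rear_bowl: Bowl just like the first but with a dab of garnish in it, standing on the table close behind the case. Origin: centre of the underside. Not to be disturbed.
- tumbler: Glass tumbler, 64 mm diameter, 85 mm high, standing close to the case's +y side, behind the catch's end plate. Origin: centre of the underside. Not to be disturbed.
- dish: Dark copper-brown ruffled dish, about 140 mm wide, 50 mm high, on the other side of the case from the cork mat. Origin: centre of the underside. Not to be disturbed.
- far_dish: Another such ruffled dish, far to the left. Origin: centre of the underside. Not to be disturbed.
- jar: Amber glass jar with dark lid, 66 mm diameter, 100 mm high, far to the right. Origin: centre of the underside. Not to be disturbed.
Not all that is in view belongs to the job. Leave any green or turquoise look-alike of the bowl alone.

How it is judged:
By the outcome, as a careful person would: the job done as asked, in the order asked, and still so for the second after the job is handed in, with the robot touching nothing.
It also fails if it takes over 72 s, if anything falls off the work surface, if the arm or the gripper's body presses on something with over 40 N, if the wrist force passes 120 N, or if a joint passes its speed limit or range.

## Working session

There is one attempt and no reset: what is moved stays moved. The work goes in short steps, Python scripts to look and compute and a tool call to move; the robot and the scene stay as the last step left them, time stands still between calls to the robot, and variables do not carry over. Pictures are saved under pics/ and viewed, at most 10 in all, crops included, and the job is handed in when it is done.

Besides the shell and the picture viewer there is one more tool, called after "Request:" as a command line: name --argument value ..., lists and objects as JSON in quotes. step_arm: Moves the arm, as the interface text tells. Its arguments: {"type":"object","properties":{"deltas":{"type":"array","items":{"type":"array","items":{"type":"array","items":{"type":"number"}}}},"squeeze":{"type":"number"}},"required":["deltas"]}

```bash
mkdir -p pics; ls; cat > h.py <<'E'
import numpy as np, cv2
from rig import *
from scipy.spatial.transform import Rotation as R
def rot(q): return R.from_quat([q[1],q[2],q[3],q[0]]).as_matrix()
def c2w(p,s=None):
    if 'cam_to_world' in p: return np.array(p['cam_to_world'])
    T=np.eye(4);T[:3,:3]=rot(s['tool_rot']);T[:3,3]=s['ee_pos'];return T@np.array(p['T_tool_cam'])
def ray(p,xy,s=None):
    K=np.array(p['K']);d=np.array([(xy[0]-K[0,2])/K[0,0],(xy[1]-K[1,2])/K[1,1]]);u=d.copy()
    for _ in range(30): u=d/(1+p['k1']*(u@u))
    T=c2w(p,s);return T[:3,3],T[:3,:3]@np.array([u[0],u[1],1])
def atz(p,xy,z,s=None):
    o,d=ray(p,xy,s);return o+d*(z-o[2])/d[2]
def proj(p,X,s=None):
    c=np.linalg.inv(c2w(p,s))@np.append(X,1);u=c[:2]/c[2];u=u*(1+p['k1']*(u@u));K=np.array(p['K'])
    return np.array([K[0,0]*u[0]+K[0,2],K[1,1]*u[1]+K[1,2]])
def save(p,n): cv2.imwrite('pics/'+n+'.png',p['color'][:,:,::-1])
def tri(rs):
    A=np.zeros((3,3));b=np.zeros(3)
    for o,d in rs:
        d=d/np.linalg.norm(d);M=np.eye(3)-np.outer(d,d);A+=M;b+=M@o
    return np.linalg.solve(A,b)
E
cat > a.py <<'E'
from h import *
s=observe();print(s['ee_pos'],s['tool_rot'],s['gripper_width'],hold_point_z)
P={n:get_image(n) for n in('scene','top')}
Z=dict(case=0,lid_hinge=90,lid_lip=90,catch_end=55,bowl=98,mat=0,side_bowl=0,rear_bowl=0,tumbler=0,dish=0)
for n,p in P.items():
    save(p,n)
    for q,z in Z.items():
        print(n,q,[(round(r['p'],2),np.round(r['xy']),np.round(atz(p,r['xy'],z))) for r in spot_point(p,q)[:4]])
E
python3 a.py
```

```text
pics
[159.28728962 629.46802481 230.25583188] [-1.73076454e-04  1.23562989e-01  9.92336247e-01 -9.65012176e-04] 85.30925587439648 18.700000000000003
scene case [(0.68, array([282., 288.]), array([633., -80.,   0.]))]
scene lid_hinge [(0.89, array([294., 295.]), array([711., -69.,  90.]))]
scene lid_lip [(0.43, array([148., 253.]), array([ 518., -345.,   90.]))]
scene catch_end [(0.59, array([426., 189.]), array([493., 331.,  55.])), (0.53, array([340., 227.]), array([547.,  85.,  55.]))]
scene bowl [(0.61, array([258., 225.]), array([ 520., -101.,   98.])), (0.58, array([314., 204.]), array([497.,  36.,  98.])), (0.57, array([281., 251.]), array([604., -67.,  98.]))]
scene mat [(0.69, array([423., 190.]), array([451., 354.,   0.]))]
scene side_bowl [(0.98, array([434., 281.]), array([720., 260.,   0.]))]
scene rear_bowl [(0.74, array([293., 350.]), array([788., -96.,   0.]))]
scene tumbler [(0.87, array([361., 278.]), array([662.,  99.,  -0.]))]
scene dish [(0.84, array([149., 253.]), array([ 447., -364.,    0.]))]
top case []
top lid_hinge []
top lid_lip [(0.98, array([330., 269.]), array([532.,  -6.,  90.]))]
top catch_end [(0.76, array([293., 266.]), array([545.,  85.,  55.])), (0.74, array([357., 191.]), array([734., -79.,  55.]))]
top bowl [(0.95, array([351., 236.]), array([610., -59.,  98.])), (0.93, array([366., 309.]), array([433., -89.,  98.])), (0.83, array([306., 313.]), array([426.,  53.,  98.]))]
top mat [(0.89, array([186., 310.]), array([443., 362.,   0.]))]
top side_bowl [(0.72, array([225., 203.]), array([721., 266.,   0.]))]
top rear_bowl [(0.81, array([362., 177.]), array([787., -97.,   0.])), (0.68, array([223., 202.]), array([724., 269.,   0.]))]
top tumbler [(0.61, array([290., 220.]), array([674.,  93.,   0.]))]
top dish [(0.58, array([468., 306.]), array([ 441., -361.,    0.]))]
```

View pics/top.png

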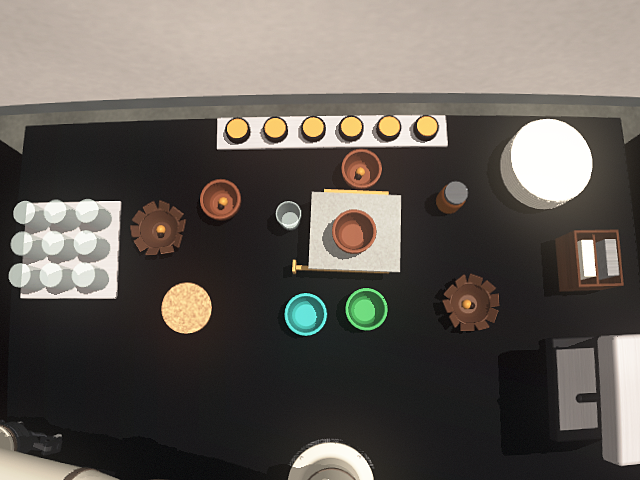

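View pics/scene.png

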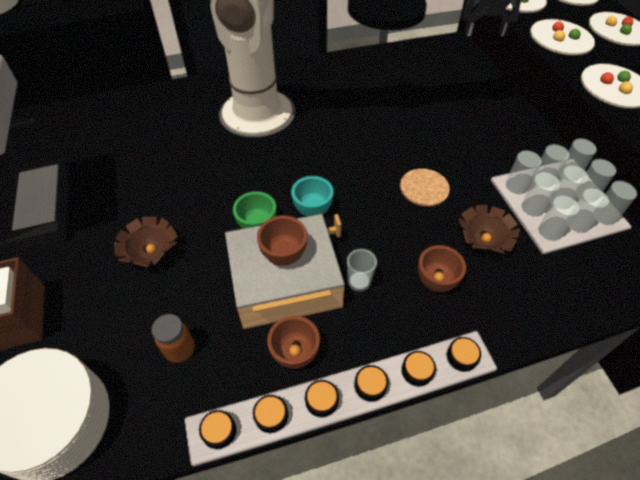

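The top view shows the wooden bowl on the grey lid at (353,231). Look-alikes are turquoise (306,313), green (366,309), rear bowl (361,168, garnish) and side bowl (220,200, garnish). I choose (353,231) because it is red-brown, empty and on the lid. The mat is at (187,308) and the catch plate at (294,266).

```bash
cat > b.py <<'E'
from h import *
P={n:get_image(n) for n in('scene','top')}
seed={'scene':{'bowl':(283,240),'mat':(425,187)},'top':{'bowl':(353,231),'mat':(187,308)}}
for n,p in P.items():
    for q,z in (('bowl',160),('mat',8)):
        for r in cut_out(p,q):
            m=r['region'];c=seed[n][q]
            if not m[c[1],c[0]]: continue
            cs=max(cv2.findContours(m.astype(np.uint8),0,1)[0],key=len)[:,0]
            # upper silhouette = rim: plane z
            W=np.array([atz(p,x,z)[:2] for x in cs.astype(float)]).astype(np.float32)
            print(n,q,round(r['p'],2),'minCircle',cv2.minEnclosingCircle(W),'ell',cv2.fitEllipse(W))
    for q in('lid','case'):
        for r in cut_out(p,q)[:2]:
            m=r['region'].astype(np.uint8);cs=max(cv2.findContours(m,0,1)[0],key=len)
            W=np.array([atz(p,x,98)[:2] for x in cv2.convexHull(cs)[:,0].astype(float)]).astype(np.float32)
            print(n,q,round(r['p'],2),r['bbox'],cv2.minAreaRect(W),np.round(cv2.approxPolyDP(W[:,None],15,True)[:,0]).tolist())
p=P['top'];cv2.imwrite('pics/crop.png',cv2.resize(p['color'][150:345,250:450,::-1],None,fx=3,fy=3))
E
python3 b.py
```

```text
scene bowl 0.74 minCircle ((620.1072387695312, -61.628135681152344), 63.45845413208008) ell ((618.3190307617188, -64.75222778320312), (101.49723052978516, 126.3329849243164), 79.81805419921875)
scene lid 0.95 [221.8, 216.5, 122.2, 89.8] ((621.7745971679688, -69.68992614746094), (222.32968139648438, 197.27633666992188), 86.92396545410156) [[532.0, 43.0], [722.0, 32.0], [709.0, -184.0], [517.0, -172.0]]
scene case 0.67 [223.2, 215.2, 121.2, 111.9] ((645.6488647460938, -54.87907409667969), (254.72598266601562, 241.14854431152344), 86.56879425048828) [[546.0, 77.0], [767.0, 13.0], [756.0, -180.0], [520.0, -173.0]]
scene case 0.42 [149.0, 313.8, 46.3, 47.1] ((737.7379760742188, -314.38275146484375), (106.8949203491211, 62.12173843383789), 20.662311553955078) [[687.0, -330.0], [697.0, -302.0], [751.0, -278.0], [789.0, -298.0], [744.0, -345.0], [707.0, -351.0]]
top bowl 0.83 minCircle ((609.9102783203125, -61.681026458740234), 52.47443389892578) ell ((610.2357788085938, -61.930721282958984), (99.56531524658203, 102.50814819335938), 79.13726043701172)
top mat 0.78 minCircle ((448.0160217285156, 361.0461730957031), 65.52694702148438) ell ((446.80340576171875, 360.7921447753906), (125.00127410888672, 127.78964233398438), 9.640761375427246)
top lid 0.77 [306.2, 191.1, 94.4, 79.3] ((621.6629638671875, -69.22200775146484), (221.75039672851562, 191.9338836669922), 86.7101821899414) [[719.0, 34.0], [708.0, -180.0], [525.0, -170.0], [533.0, 42.0]]
top case 0.69 [291.0, 187.3, 110.8, 81.5] ((624.8064575195312, -49.21815490722656), (265.12835693359375, 205.5735626220703), 88.99554443359375) [[708.0, -180.0], [522.0, -172.0], [529.0, 85.0], [721.0, 32.0]]
top case 0.48 [434.1, 180.7, 32.8, 32.7] ((704.0186767578125, -310.8341369628906), (64.8084945678711, 86.53140258789062), 42.580841064453125) [[739.0, -337.0], [686.0, -339.0], [671.0, -282.0], [722.0, -283.0]]
```

View pics/crop.png

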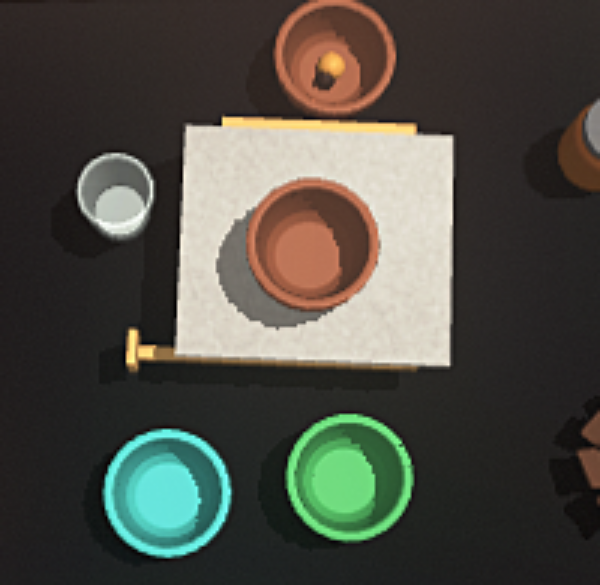

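The crop confirms it: the red-brown empty bowl on the lid is at crop (313,243), and the plate is at (132,350). I fit the case at yaw -3.2° with origin (632,-70), the bowl at (610,-62) and the mat at (447,361). I'm moving above the rim's +y side now.

Request:
step_arm --deltas '[[[5, -5, -4.2, -1, 0, 0, 0], [5, -10, -8.4, -1, 0, 0, 0], [5, -15, -12.6, -1, 0, 0, 0], [5, -20, -16.8, -1, 0, 0, 0], [5, -25, -21, -1, 0, 0, 0], [5, -30, -25.2, -1, 0, 0, 0], [5, -35, -29.4, -1, 0, 0, 0], [5, -40, -33.6, -1, 0, 0, 0], [5, -45, -37.8, -1, 0, 0, 0], [5, -50, -42, -1, 0, 0, 0], [5, -55, -46.2, -1, 0, 0, 0], [5, -60, -50.4, -1, 0, 0, 0]]]' --squeeze 50

```text
clock: 3.1
ee_pos: [598.6, 20.7, 241.7]
tool_rot: [0.0, 0.123, 0.992, 0.0]
force: [0.3, 0.1, 0.6]
gripper_width: 50.2
gripper_force: 0.0
```

```bash
cat >> h.py <<'E'
def go(X,s=None):
    s=s or observe();d=rot(s['tool_rot']).T@(np.array(X,float)-s['ee_pos']);return np.round(d/10,2)
def st():
    s=observe();print(round(s['clock'],2),np.round(s['ee_pos'],1),np.round(rot(s['tool_rot']).T.ravel(),3),'F',np.round(s['force'],1),'w',round(s['gripper_width'],1),round(s['gripper_force'],1),'q',np.round(s['qpos'],2));return s
E
cat > c.py <<'E'
from h import *
s=st();p=get_image('wrist');save(p,'wrist1')
y=rot(s['tool_rot'])[:,1]
c=np.array([610,-62,0]);t=c+48*y;print(t,go([t[0],t[1],200],s))
for r in cut_out(p,'bowl'):
    cs=max(cv2.findContours(r['region'].astype(np.uint8),0,1)[0],key=len)[:,0]
    W=np.array([atz(p,x,160,s)[:2] for x in cs.astype(float)]).astype(np.float32)
    print(r['p'],r['bbox'],cv2.minEnclosingCircle(W),cv2.fitEllipse(W))
E
python3 c.py
```

```text
3.1 [598.6  20.7 241.7] [-0.97   0.245 -0.001  0.245  0.97   0.     0.001  0.    -1.   ] F [0.3 0.1 0.6] w 50.2 0.0 q [-0.01  0.37 -0.09  1.68  0.04  1.09  1.21]
[ 6.21753714e+02 -1.54613095e+01  2.23643632e-02] [-3.13 -2.94  4.17]
0.92 [79.6, 0.7, 128.8, 117.6] ((463.45294189453125, -52.15851593017578), 38.324092864990234) ((465.3030700683594, -52.97724914550781), (65.95223999023438, 77.03717803955078), 155.30638122558594)
0.66 [245.0, 0.0, 125.7, 58.8] ((463.0337829589844, 47.491390228271484), 35.016326904296875) ((473.9989929199219, 45.127220153808594), (32.51076889038086, 73.54681396484375), 165.20826721191406)
0.59 [129.8, 202.1, 154.9, 142.6] ((606.7639770507812, -60.236663818359375), 55.114593505859375) ((601.9741821289062, -61.878326416015625), (93.27653503417969, 108.53718566894531), 16.11845588684082)
```

Request:
step_arm --deltas '[[[5, -3.05, -2.9, 2, 0, 0, 0], [5, -3.05, -2.9, 5, 0, 0, 0], [5, -3.05, -2.9, 7, 0, 0, 0], [5, -3.05, -2.9, 9, 0, 0, 0], [5, -3.05, -2.9, 10, 0, 0, 0], [5, -3.05, -2.9, 11, 0, 0, 0], [5, -3.05, -2.9, 11, 0, 0, 0], [0, -3.05, -2.9, 11, 0, 0, 0], [0, -3.05, -2.9, 11, 0, 0, 0], [0, -3.05, -2.9, 11, 0, 0, 0], [0, -3.05, -2.9, 11, 0, 0, 0], [0, -3.05, -2.9, 11, 0, 0, 0]]]'

```text
clock: 4.7
ee_pos: [620.6, -14.8, 133.2]
tool_rot: [0.001, 0.124, 0.992, -0.001]
force: [-2.1, -0.7, 7.4]
gripper_width: 9.8
gripper_force: 46.1
```

```bash
python3 -c "
from h import *
st();p=get_image('wrist');save(p,'wrist2')"
```

```text
4.7 [620.6 -14.8 133.2] [-0.969  0.246 -0.002  0.246  0.969 -0.001  0.002 -0.002 -1.   ] F [-2.1 -0.7  7.4] w 9.8 46.1 q [ 0.03  0.52 -0.07  1.72  0.05  0.9   1.27]
```

View pics/wrist2.png

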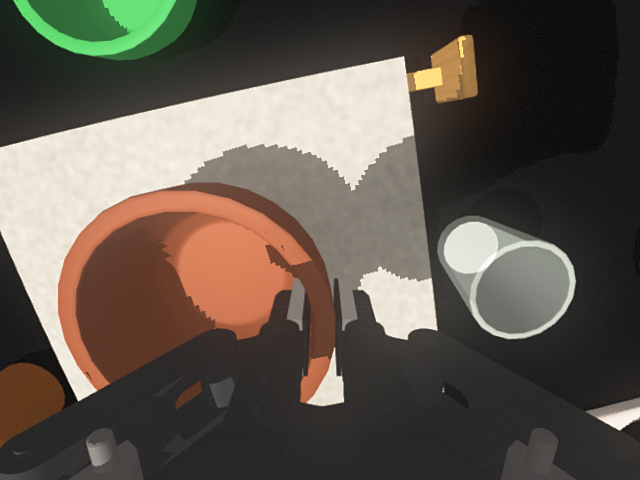

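The pads hold the rim wall at about (320,320), and the green bowl and tumbler are clear. Lifting.

Request:
step_arm --deltas '[[[0, 0, 0, -0.5, 0, 0, 0], [0, 0, 0, -1.5, 0, 0, 0], [0, 0, 0, -3, 0, 0, 0], [0, 0, 0, -5, 0, 0, 0], [0, 0, 0, -7, 0, 0, 0], [0, 0, 0, -8, 0, 0, 0], [0, 0, 0, -8, 0, 0, 0]]]'

```text
clock: 5.62
ee_pos: [620.4, -13.1, 212.3]
tool_rot: [0.001, 0.123, 0.992, 0.0]
force: [-0.0, -0.3, -3.0]
gripper_width: 9.2
gripper_force: 48.8
```

Request:
step_arm --deltas '[[[0, 1, 1.4, 0, 0, 0, 0], [0, 3, 4.2, 0, 0, 0, 0], [0, 5.5, 7.8, 0, 0, 0, 0], [0, 8, 11.3, 0, 0, 0, 0], [0, 11, 15.6, 0, 0, 0, 0], [0, 14, 19.8, 0, 0, 0, 0], [0, 17, 24.1, 0, 0, 0, 0], [0, 20, 28.3, 0, 0, 0, 0], [0, 22.5, 31.9, 0, 0, 0, 0], [0, 24.5, 34.7, 0, 0, 0, 0], [0, 25.7, 36.4, 0, 0, 0, 0], [0, 26.1, 37, 0, 0, 0, 0]]]'

```text
clock: 7.12
ee_pos: [456.1, 410.5, 210.7]
tool_rot: [-0.001, 0.122, 0.992, -0.0]
force: [0.4, 0.4, -2.4]
gripper_width: 9.7
gripper_force: 48.9
```

```bash
cat > d.py <<'E'
from h import *
s=st();print('to place',go([458.6,407.7,43.2],s))
for n,seed in(('top',None),('wrist',None)):
    p=get_image(n);save(p,n+'3')
    z=s['ee_pos'][2]-133.2+160
    print(proj(p,[447,361,z-62],s))
    for r in cut_out(p,'bowl'):
        cs=max(cv2.findContours(r['region'].astype(np.uint8),0,1)[0],key=len)[:,0]
        W=np.array([atz(p,x,z,s)[:2] for x in cs.astype(float)]).astype(np.float32)
        print(n,round(r['p'],2),r['bbox'],cv2.minEnclosingCircle(W))
    if n=='wrist':
      for r in cut_out(p,'mat'):
        cs=max(cv2.findContours(r['region'].astype(np.uint8),0,1)[0],key=len)[:,0]
        W=np.array([atz(p,x,8,s)[:2] for x in cs.astype(float)]).astype(np.float32)
        print('mat',round(r['p'],2),r['bbox'],cv2.minEnclosingCircle(W))
E
python3 d.py
```

```text
7.12 [456.1 410.5 210.7] [-0.97   0.243  0.001  0.243  0.97  -0.001 -0.001 -0.    -1.   ] F [ 0.4  0.4 -2.4] w 9.7 48.9 q [-0.6   0.43 -0.23  1.67  0.11  1.05  0.46]
to place [-0.33 -0.2  16.75]
[169.19645956 303.43287601]
top 0.89 [283.1, 290.2, 45.1, 46.8] ((417.80023193359375, 50.5999870300293), 46.96188735961914)
top 0.88 [347.6, 286.9, 43.2, 40.3] ((426.0011901855469, -78.98089599609375), 46.20280075073242)
top 0.7 [136.5, 279.0, 52.2, 47.4] ((447.5958251953125, 362.483154296875), 53.293087005615234)
[227.29297272 272.54827384]
wrist 0.89 [64.4, 185.5, 269.6, 221.7] ((441.5780334472656, 368.734130859375), 52.14213562011719)
wrist 0.86 [0.3, 223.6, 23.0, 79.6] ((403.81536865234375, 303.6833190917969), 15.418557167053223)
mat 0.84 [207.9, 133.3, 128.3, 112.0] ((442.57354736328125, 362.8666687011719), 64.89009094238281)
mat 0.57 [2.2, 345.1, 64.0, 103.1] ((600.9207153320312, -6.675743103027344), 92.82150268554688)
mat 0.23 [64.2, 179.4, 268.9, 230.4] ((547.751708984375, 253.1405792236328), 153.49954223632812)
```

View pics/wrist3.png

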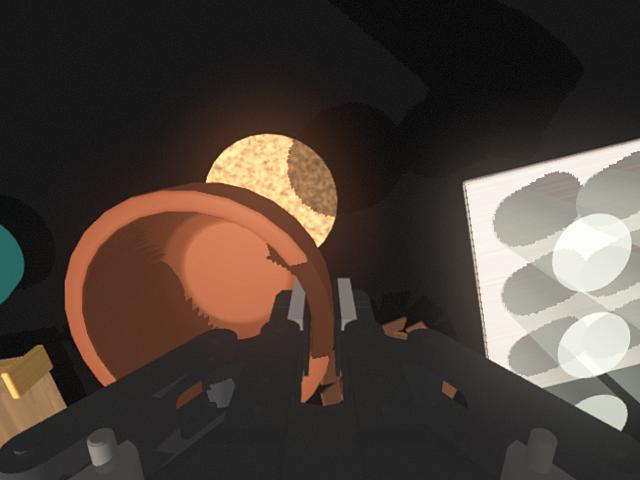

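The bowl hangs level in the grip, and the mat shows at (270,185), ahead of it in the perspective. Lowering.

Request:
step_arm --deltas '[[[0, -0.3, -0.2, 2, 0, 0, 0], [0, -0.3, -0.2, 5, 0, 0, 0], [0, -0.3, -0.2, 8, 0, 0, 0], [0, -0.3, -0.2, 11, 0, 0, 0], [0, -0.3, -0.2, 13.5, 0, 0, 0], [0, -0.3, -0.2, 15, 0, 0, 0], [0, -0.3, -0.2, 15.7, 0, 0, 0], [0, -0.3, -0.2, 16.1, 0, 0, 0], [0, -0.3, -0.2, 16.3, 0, 0, 0], [0, -0.3, -0.2, 16.3, 0, 0, 0]]]'

```text
clock: 8.62
ee_pos: [460.3, 407.0, 48.8]
tool_rot: [0.0, 0.124, 0.992, 0.0]
force: [0.8, -0.1, -3.0]
gripper_width: 9.0
gripper_force: 48.9
```

```bash
sed -i "s/top3/top3/" d.py; python3 d.py
```

```text
8.62 [460.3 407.   48.8] [-0.969  0.245 -0.     0.245  0.969  0.001  0.001  0.001 -1.   ] F [ 0.8 -0.1 -3. ] w 9.0 48.9 q [-0.62  0.64 -0.2   1.77  0.17  0.75  0.42]
to place [0.18 0.03 0.56]
[185.44144819 307.74697379]
top 0.91 [347.4, 286.9, 42.2, 41.9] ((435.212890625, -91.42975616455078), 52.462440490722656)
top 0.81 [283.9, 292.3, 41.0, 44.9] ((424.81195068359375, 55.04371643066406), 51.703975677490234)
top 0.63 [159.5, 286.0, 40.8, 42.5] ((451.4130859375, 359.6688537597656), 51.621910095214844)
[231.02348233 264.10610198]
wrist 0.61 [63.2, 182.2, 270.6, 225.0] ((445.4267272949219, 365.36962890625), 51.88723373413086)
mat 0.59 [124.8, 132.7, 225.2, 148.0] ((434.9718933105469, 367.3310546875), 63.076385498046875)
```

Request:
step_arm --deltas '[[[0, 0.2, 0, 0.2, 0, 0, 0], [0, 0.2, 0, 0.3, 0, 0, 0], [0, 0.2, 0, 0.4, 0, 0, 0], [0, 0.2, 0, 0.4, 0, 0, 0]]]'

```text
clock: 9.38
ee_pos: [458.7, 408.1, 45.5]
tool_rot: [0.001, 0.123, 0.992, 0.001]
force: [-0.1, 0.7, 5.9]
gripper_width: 9.3
gripper_force: 53.1
```

Request:
step_arm --deltas '[[[1.5, 0, 0, 0, 0, 0, 0], [2.5, 0, 0, 0, 0, 0, 0], [4, 0, 0, 0, 0, 0, 0], [4, 0, 0, 0, 0, 0, 0], [4, 0, 0, -1, 0, 0, 0], [4, 0, 0, -3, 0, 0, 0], [4, 0, 0, -6, 0, 0, 0], [4, 0, 0, -10, 0, 0, 0], [4, 0, 0, -14, 0, 0, 0], [0, 0, 0, -16, 0, 0, 0], [0, 0, 0, -16, 0, 0, 0]]]'

```text
clock: 10.75
ee_pos: [459.3, 408.5, 208.0]
tool_rot: [0.002, 0.124, 0.992, 0.002]
force: [-0.2, 0.6, -0.5]
gripper_width: 4.5
gripper_force: 0.0
```

```bash
cat > e.py <<'E'
from h import *
s=st();p=get_image('top');save(p,'top4')
for q,z in(('bowl',70),('lid',98)):
  for r in cut_out(p,q):
    cs=max(cv2.findContours(r['region'].astype(np.uint8),0,1)[0],key=len)
    W=np.array([atz(p,x,z)[:2] for x in cv2.convexHull(cs)[:,0].astype(float)]).astype(np.float32)
    print(q,round(r['p'],2),r['bbox'],cv2.minEnclosingCircle(W),cv2.minAreaRect(W))
print([(r['p'],atz(p,r['xy'],55)) for r in spot_point(p,'catch_end')])
E
python3 e.py
```

```text
10.75 [459.3 408.5 208. ] [-0.969  0.245 -0.003  0.245  0.969  0.005  0.005  0.004 -1.   ] F [-0.2  0.6 -0.5] w 4.5 0.0 q [-0.59  0.43 -0.23  1.68  0.11  1.04  0.46]
bowl 0.97 [157.9, 283.2, 44.0, 45.5] ((450.813720703125, 365.329345703125), 54.233943939208984) ((450.4158020019531, 362.97467041015625), (102.9662094116211, 102.27011108398438), 1.3005918264389038)
bowl 0.95 [282.0, 291.0, 43.9, 44.4] ((425.7044677734375, 55.136131286621094), 52.9696044921875) ((425.3922119140625, 55.059967041015625), (100.7306900024414, 102.53887176513672), 62.750030517578125)
bowl 0.74 [345.7, 286.2, 41.9, 41.5] ((434.8337097167969, -91.11644744873047), 52.3521614074707) ((435.7911071777344, -92.24971008300781), (102.82707977294922, 100.04903411865234), 62.18742370605469)
lid 0.57 [307.9, 190.7, 91.3, 80.4] ((621.8153686523438, -67.90679931640625), 143.0941162109375) ((622.0703125, -68.7308120727539), (220.7476043701172, 191.1970977783203), 86.61958312988281)
[(0.61, array([544.03253604,  85.83294847,  55.        ]))]
```

View pics/top4.png

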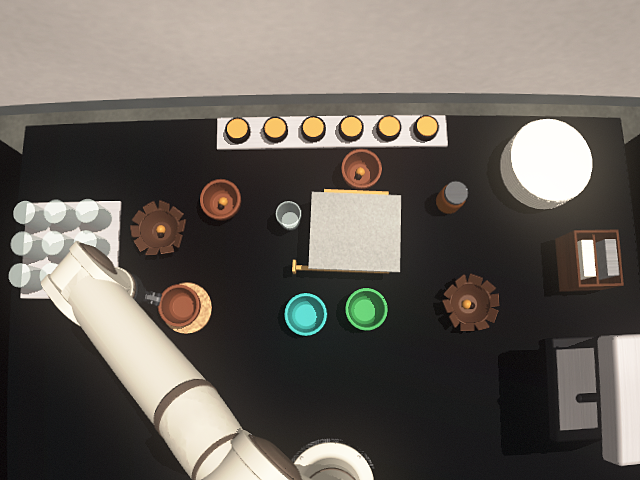

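The bowl sits centred on the mat: about (450,363) against the mat's (447,361), with pixel (180,306) shifted by parallax. The rest of the scene is unchanged. Next is the catch.

Request:
step_arm --deltas '[[[0, -2, -3, 0, 0, 0, -0.05], [0, -4, -6, 0, 0, 0, -0.1], [0, -6, -9, 0, 0, 0, -0.15], [0, -8, -12, 0, 0, 0, -0.19], [0, -10, -15, 0, 0, 0, -0.19], [0, -12, -18, 2, 0, 0, -0.19], [0, -14, -21, 4, 0, 0, -0.19], [0, -14.5, -22, 4, 0, 0, -0.19], [0, -14.5, -22, 4, 0, 0, -0.19]]]'

```text
clock: 12.08
ee_pos: [544.5, 158.2, 164.0]
tool_rot: [-0.001, 0.03, 1.0, 0.0]
force: [1.0, 1.3, -0.6]
gripper_width: 0.1
gripper_force: 0.0
```

Request:
step_arm --deltas '[[[0, 0, 0, 1, 0.12, 0, 0], [0, 0, 0, 2, 0.24, 0, 0], [0, 0, 0, 3, 0.35, 0, 0], [0, 0, 0, 3, 0.35, 0, 0], [0, 0, 0, 3, 0.35, 0, 0]]]'

```text
clock: 12.7
ee_pos: [544.7, 159.1, 134.8]
tool_rot: [-0.005, 0.028, 0.985, -0.173]
force: [1.0, 0.1, 0.5]
gripper_width: -0.2
gripper_force: 0.0
```

```bash
python3 -c "
from h import *
s=st();print(go([545,125,47],s), go([544,105,47],s), rot(s['tool_rot']).T@[-.056,-.998,0])"
```

```text
12.7 [544.7 159.1 134.8] [-0.998  0.057 -0.     0.053  0.939 -0.341 -0.019 -0.34  -0.94 ] F [1.  0.1 0.5] w -0.2 0.0 q [-0.45  0.55 -0.08  1.74  0.37  1.09  0.77]
[-0.22 -0.2   9.42] [-0.24 -2.08 10.1 ] [-6.98523223e-04 -9.39666337e-01  3.40832345e-01]
```

Request:
step_arm --deltas '[[[0, -0.1, 0, 3, 0, 0, 0], [0, -0.2, -0.1, 6, 0, 0, 0], [0, -0.2, -0.2, 9.4, 0, 0, 0], [0, -0.2, -0.8, 10, 0, 0, 0], [0, -0.2, -1.3, 10.2, 0, 0, 0], [0, -0.2, -1.3, 10.2, 0, 0, 0]]]'

```text
clock: 13.45
ee_pos: [545.2, 110.9, 44.6]
tool_rot: [-0.004, 0.029, 0.984, -0.173]
force: [-0.3, -0.5, 0.7]
gripper_width: 0.1
gripper_force: 0.0
```

```bash
python3 -c "
from h import *
s=st();p=get_image('wrist');save(p,'wrist5');print(proj(p,[543.5,85.5,55],s))"
```

```text
13.45 [545.2 110.9  44.6] [-0.998  0.059 -0.003  0.056  0.938 -0.342 -0.018 -0.341 -0.94 ] F [-0.3 -0.5  0.7] w 0.1 0.0 q [-0.41  0.65 -0.04  1.82  0.43  0.89  0.75]
[259.10944462 297.8775635 ]
```

View pics/wrist5.png

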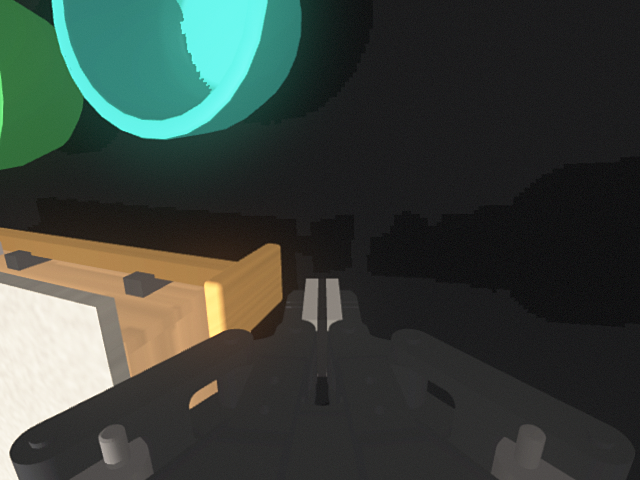

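The closed fingertips at (320,290) face the brass plate at (245,300), with clear space between. I'm raising the tool a little and inching toward the plate.

Request:
step_arm --deltas '[[[0, 0, -0.35, -0.9, 0, 0, 0], [0, 0, -0.8, -0.8, 0, 0, 0], [0, 0, -1.2, -0.65, 0, 0, 0], [0, 0, -1.4, -0.55, 0, 0, 0], [0, 0, -1.4, -0.55, 0, 0, 0]]]'

```text
clock: 14.12
ee_pos: [543.1, 99.4, 52.7]
tool_rot: [-0.005, 0.029, 0.984, -0.174]
force: [-0.1, 0.0, 0.2]
gripper_width: -0.2
gripper_force: 0.0
```

Request:
step_arm --deltas '[[[0, 0, -0.2, 0.07, 0, 0, 0], [0, 0, -0.3, 0.1, 0, 0, 0], [0, 0, -0.4, 0.14, 0, 0, 0], [0, 0, -0.4, 0.14, 0, 0, 0]]]'

```text
clock: 14.62
ee_pos: [543.0, 95.5, 52.9]
tool_rot: [-0.005, 0.028, 0.984, -0.174]
force: [-0.1, 0.7, -1.0]
gripper_width: -0.1
gripper_force: 0.0
```

Request:
step_arm --deltas '[[[0, 0, -0.2, 0.07, 0, 0, 0], [0, 0, -0.3, 0.1, 0, 0, 0], [0, 0, -0.4, 0.14, 0, 0, 0], [0, 0, -0.4, 0.14, 0, 0, 0]]]'

```text
clock: 15.12
ee_pos: [543.0, 93.8, 53.0]
tool_rot: [-0.004, 0.028, 0.985, -0.173]
force: [-0.7, 5.3, -0.1]
gripper_width: -0.2
gripper_force: 2.8
```

Request:
step_arm --deltas '[[[0, 0, -0.2, 0.07, 0, 0, 0], [0, 0, -0.4, 0.14, 0, 0, 0], [0, 0, -0.6, 0.2, 0, 0, 0], [0, 0, -0.6, 0.2, 0, 0, 0]]]'

```text
clock: 15.62
ee_pos: [542.7, 88.3, 53.1]
tool_rot: [-0.004, 0.027, 0.985, -0.172]
force: [-1.0, 6.5, -0.4]
gripper_width: -0.0
gripper_force: 3.4
```

Request:
step_arm --deltas '[[[0, 0, -0.1, 0.03, 0, 0, 0], [0, 0, -0.2, 0.07, 0, 0, 0], [0, 0, -0.3, 0.1, 0, 0, 0], [0, 0, -0.3, 0.1, 0, 0, 0]]]'

```text
clock: 16.12
ee_pos: [542.5, 85.2, 53.0]
tool_rot: [-0.004, 0.027, 0.985, -0.172]
force: [-0.7, 6.9, -0.7]
gripper_width: -0.3
gripper_force: 3.6
```

Request:
step_arm --deltas '[[[0, 0, -0.1, 0.03, 0, 0, 0], [0, 0, -0.2, 0.07, 0, 0, 0], [0, 0, -0.2, 0.07, 0, 0, 0], [0, 0, -0.2, 0.07, 0, 0, 0]]]'

```text
clock: 16.62
ee_pos: [542.5, 84.1, 53.1]
tool_rot: [-0.004, 0.027, 0.985, -0.171]
force: [0.4, 9.0, -0.9]
gripper_width: -0.1
gripper_force: 4.3
```

```bash
cat > f.py <<'E'
from h import *
s=st();p=get_image('scene')
for r in spot_point(p,'lid_lip')[:2]: print('lip',r)
for i in range(7):
    a=i*.1;print(a,np.round(proj(p,np.array([631.7+.9984*(85-190*np.cos(a))+.056*45,-70-.056*(85-190*np.cos(a))+45,90+190*np.sin(a)])),1), end=' ')
for r in cut_out(p,'lid')[:2]:
    print(r['p'],r['bbox'])
E
python3 f.py
```

```text
16.62 [542.5  84.1  53.1] [-0.999  0.055 -0.001  0.052  0.94  -0.338 -0.017 -0.337 -0.941] F [ 0.4  9.  -0.9] w -0.1 4.3 q [-0.37  0.62 -0.04  1.85  0.43  0.88  0.79]
lip {'xy': [291.4, 212.7], 'p': 0.6}
0.0 [294.3 222.5] 0.1 [294.  217.5] 0.2 [293.8 213.1] 0.30000000000000004 [293.9 209.2] 0.4 [294.1 206. ] 0.5 [294.6 203.6] 0.6000000000000001 [295.2 201.9] 0.59 [222.6, 206.5, 124.5, 100.9]
0.37 [328.7, 216.6, 7.7, 22.5]
```

The force reached 9 N and the lip is now seen at about 0.2 rad, so the lid has sprung. Retreating.

Request:
step_arm --deltas '[[[0, 0, 1, -0.4, 0, 0, 0], [0, 0, 3, -1.2, 0, 0, 0], [0, 0, 6, -2.2, 0, 0, 0], [0, 0, 6, -6, -0.1, 0, 0], [0, 0, 6, -10, -0.2, 0, 0], [0, 0, 6, -14, -0.34, 0, 0], [0, 0, 6, -16, -0.34, 0, 0], [0, 0, 6, -16, -0.34, 0, 0]]]'

```text
clock: 17.77
ee_pos: [549.8, 191.3, 185.0]
tool_rot: [0.001, 0.029, 1.0, -0.005]
force: [-0.3, 0.7, -0.2]
gripper_width: -0.1
gripper_force: 0.0
```

```bash
cat >> f.py <<'E'
cv2.imwrite('pics/f1.png',cv2.resize(p['color'][150:350,180:480,::-1],None,fx=2.6,fy=2.6))
E
python3 f.py
```

```text
17.77 [549.8 191.3 185. ] [-0.998  0.058 -0.003  0.058  0.998 -0.009  0.003 -0.009 -1.   ] F [-0.3  0.7 -0.2] w -0.1 0.0 q [-0.21  0.41 -0.22  1.78  0.12  0.97  1.03]
lip {'xy': [290.4, 213.2], 'p': 0.59}
0.0 [294.3 222.5] 0.1 [294.  217.5] 0.2 [293.8 213.1] 0.30000000000000004 [293.9 209.2] 0.4 [294.1 206. ] 0.5 [294.6 203.6] 0.6000000000000001 [295.2 201.9] 0.89 [223.2, 207.1, 122.4, 100.0]
```

View pics/f1.png

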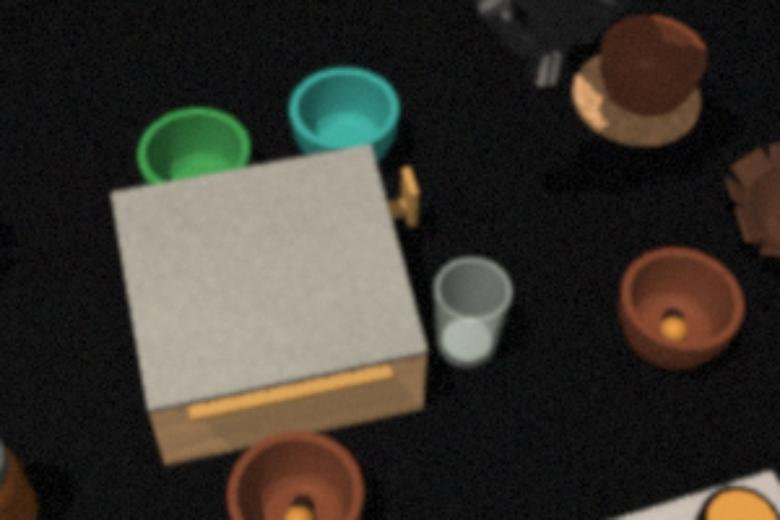

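The lid is up. However, the bowl on the mat, at crop (650,60), looks odd and may be tilted or in shadow, so I'm checking it closely.

```bash
python3 - <<'E'
from h import *
a=get_image('scene');b=get_image('top')
c=a['color'][130:240,370:480,::-1];d=b['color'][250:360,130:240,::-1]
cv2.imwrite('pics/g.png',cv2.resize(np.hstack([c,d]),None,fx=3.6,fy=3.6,interpolation=2))
for p in(a,b):
    print([np.round(proj(p,x),1).tolist() for x in ([447,361,8],[447,361,70],[499,361,70],[395,361,70],[447,413,70],[447,309,70])])
    for r in cut_out(p,'bowl')[:5]:print(r['p'],r['bbox'])
E
```

```text
[[425.7, 186.2], [430.0, 169.6], [438.8, 183.8], [421.5, 156.1], [448.2, 165.5], [411.4, 173.8]]
0.98 [292.6, 178.7, 40.4, 31.8]
0.96 [408.2, 155.8, 41.2, 37.0]
0.76 [236.2, 193.0, 41.8, 25.0]
[[185.9, 307.9], [180.2, 306.4], [180.6, 285.2], [179.9, 327.7], [159.4, 306.5], [201.2, 306.2]]
0.75 [343.0, 287.4, 42.6, 42.1]
0.61 [284.9, 293.0, 39.3, 42.9]
0.6 [157.3, 287.5, 45.1, 39.9]
```

View pics/g.png

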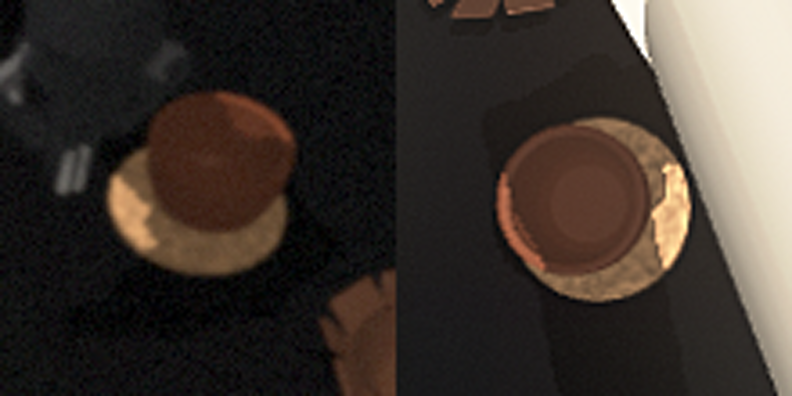

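The bowl is upright on the mat. It only lies in the arm's shadow, and its rim matches the expected projection in both views. Next I move in front of the lip and tilt the tool forward.

Request:
step_arm --deltas '[[[0, 1.2, -4, 0, 0, 0, 0], [0, 2.4, -8, 0, 0, 0, 0], [0, 3.6, -12, 0, 0, 0, 0], [0, 4.8, -16, 0, 0, 0, 0], [0, 5.3, -20, 0, 0, 0, 0], [0, 5.3, -21.1, 0, 0, 0, 0], [0, 5.3, -21.1, 0, 0, 0, 0]]]'

```text
clock: 19.0
ee_pos: [483.5, -16.9, 184.9]
tool_rot: [-0.0, 0.03, 1.0, -0.005]
force: [-0.2, 0.2, 0.4]
gripper_width: 0.1
gripper_force: 0.0
```

Request:
step_arm --deltas '[[[0, 0, 0, 0, 0, -0.15, 0], [0, 0, 0, 0, 0, -0.3, 0], [0, 0, 0, 0, 0, -0.45, 0], [0, 0, 0, 0, 0, -0.6, 0], [0, 0, 0, 0, 0, -0.7, 0], [0, 0, 0, 0, 0, -0.8, 0], [0, 0, 0, 0, 0, -0.8, 0], [0, 0, 0, 0, 0, -0.8, 0]]]'

```text
clock: 20.0
ee_pos: [505.4, -26.4, 178.0]
tool_rot: [0.286, 0.021, 0.957, -0.04]
force: [-1.0, -0.4, -3.0]
gripper_width: -0.2
gripper_force: 0.0
```

```bash
cat >> h.py <<'E'
def cw(cx,cy,z): return np.array([631.7+.9984*cx+.056*cy,-70-.056*cx+.9984*cy,z])
def lip(a,off=0,r=190): return cw(85-r*np.cos(a)+off*np.sin(a),45,90+r*np.sin(a)-off*np.cos(a))  # off below underside
E
python3 -c "
from h import *
s=st()
for X in (cw(-145,45,112),cw(-90,45,105)):print(X,go(X,s))"
```

```text
20.0 [505.4 -26.4 178. ] [-0.836  0.018 -0.549  0.064  0.996 -0.065  0.545 -0.089 -0.834] F [-1.  -0.4 -3. ] w -0.2 0.0 q [ 1.1   0.19 -1.26  2.42  1.34  0.33  0.2 ]
[489.452 -16.952 112.   ] [4.97 1.27 4.54]
[544.364 -20.032 105.   ] [0.76 1.36 8.15]
```

```bash
python3 -c "
from h import *
s=st()
A=rot(s['tool_rot'])
th=.55;x=np.array([.9984,-.056,0]);y=np.array([.056,.9984,0]);z=np.sin(th)*x-np.cos(th)*np.array([0,0,1.]);T=np.c_[np.cross(y,z),y,z]
print('turn',np.round(R.from_matrix(A.T@T).as_rotvec(),2))
for X in (cw(-130,45,150),cw(-125,45,108)):print(X,go(X,s))"
```

```text
20.0 [505.4 -26.4 178. ] [-0.836  0.018 -0.549  0.064  0.996 -0.065  0.545 -0.089 -0.834] F [-1.  -0.4 -3. ] w -0.2 0.0 q [ 1.1   0.19 -1.26  2.42  1.34  0.33  0.2 ]
turn [-0.06  0.03  0.03]
[504.428 -17.792 150.   ] [1.63 1.03 2.2 ]
[509.42  -18.072 108.   ] [3.52 1.31 5.97]
```

Request:
step_arm --deltas '[[[0, 0.8, 0.5, 1.1, -0.03, 0.02, 0.01], [0, 1.6, 1, 2.2, -0.06, 0.03, 0.03], [0, 2.2, 1.1, 3.4, -0.06, 0.03, 0.03], [0, 2.2, 1.1, 3.4, -0.06, 0.03, 0.03]]]'

```text
clock: 20.5
ee_pos: [504.5, -16.7, 133.9]
tool_rot: [0.269, 0.029, 0.963, -0.003]
force: [-1.1, 0.0, 0.4]
gripper_width: 0.0
gripper_force: 0.0
```

```bash
python3 -c "
from h import *
st()"
```

```text
20.5 [504.5 -16.7 133.9] [-0.854  0.054 -0.518  0.057  0.998  0.01   0.518 -0.021 -0.855] F [-1.1  0.   0.4] w 0.0 0.0 q [ 1.09  0.43 -1.28  2.42  1.6   0.45  0.  ]
```

Request:
step_arm --deltas '[[[0, 0.7, 0, 1.1, 0, 0, 0], [0, 1.35, 0, 2.2, 0, 0, 0], [0, 1.35, 0, 2.2, 0, 0, 0], [0, 0.5, 0, 2.7, 0, 0, 0], [0, -0.4, 0, 3.2, 0, 0, 0], [0, -1.2, 0, 3.8, 0, 0, 0], [0, -2, 0, 4.2, 0, 0, 0], [0, -2, 0, 4.2, 0, 0, 0]]]'

```text
clock: 21.5
ee_pos: [540.5, -21.3, 107.7]
tool_rot: [0.267, 0.028, 0.963, -0.007]
force: [-12.1, 0.1, 0.5]
gripper_width: 0.3
gripper_force: 4.5
```

```bash
python3 -c "
from h import *
s=st();print(np.linalg.inv(np.array([[.9984,.056],[-.056,.9984]]))@(s['ee_pos'][:2]-[631.7,-70]))
for a in (.35,.6,.9,1.2): print(a,go(lip(a,0,178),s))"; python3 f.py | head -2
```

```text
21.5 [540.5 -21.3 107.7] [-0.856  0.051 -0.515  0.058  0.998  0.001  0.514 -0.029 -0.857] F [-12.1   0.1   0.5] w 0.3 4.5 q [ 1.09  0.81 -1.4   2.36  1.74  0.81  0.04]
[-93.7412327  43.4920334]
0.35 [-3.22  0.16 -3.12]
0.6 [-6.99  0.17 -5.45]
0.9 [-12.11   0.18  -6.92]
1.2 [-17.42   0.2   -6.81]
21.5 [540.5 -21.3 107.7] [-0.856  0.051 -0.515  0.058  0.998  0.001  0.514 -0.029 -0.857] F [-12.1   0.1   0.5] w 0.3 4.5 q [ 1.09  0.81 -1.4   2.36  1.74  0.81  0.04]
lip {'xy': [293.6, 211.3], 'p': 0.67}
```

Request:
step_arm --deltas '[[[0, 0.3, 0, -0.2, 0, 0, 0], [0, 0, 0, -0.7, 0, 0, 0], [0, -0.25, 0, -1.1, 0, 0, 0], [0, -0.5, 0, -1.6, 0, 0, 0], [0, -0.75, 0, -2, 0, 0, 0], [0, -0.75, 0, -2, 0, 0, 0]]]'

```text
clock: 22.4
ee_pos: [540.1, -21.9, 131.3]
tool_rot: [0.271, 0.029, 0.962, -0.007]
force: [-0.8, -0.2, -0.2]
gripper_width: -0.1
gripper_force: 0.2
```

```bash
python3 f.py
```

```text
22.4 [540.1 -21.9 131.3] [-0.852  0.053 -0.521  0.06   0.998  0.003  0.52  -0.029 -0.853] F [-0.8 -0.2 -0.2] w -0.1 0.2 q [ 1.14  0.76 -1.45  2.35  1.66  0.79  0.09]
lip {'xy': [290.1, 207.5], 'p': 0.73}
lip {'xy': [434.8, 281.4], 'p': 0.73}
0.0 [294.3 222.5] 0.1 [294.  217.5] 0.2 [293.8 213.1] 0.30000000000000004 [293.9 209.2] 0.4 [294.1 206. ] 0.5 [294.6 203.6] 0.6000000000000001 [295.2 201.9] 0.97 [220.7, 200.4, 125.5, 108.8]
0.57 [222.4, 199.9, 123.3, 128.3]
```

```bash
python3 -c "
from h import *
s=st()
for a in (.45,.6,.75,.9,1.05,1.2,1.4,1.6,1.7): print(a,lip(a,12,172),go(lip(a,12,172),s))"
```

```text
22.55 [540.2 -21.7 130.9] [-0.852  0.053 -0.521  0.06   0.998  0.003  0.52  -0.028 -0.854] F [-0.3 -0.1 -0.1] w -0.3 0.0 q [ 1.14  0.76 -1.45  2.35  1.66  0.79  0.09]
0.45 [569.66613651 -21.45119035 154.00870664] [-3.71  0.21 -0.43]
0.6 [584.11827514 -22.2618071  177.21447805] [-6.16  0.23 -1.66]
0.75 [601.60145299 -23.24243406 198.4616003 ] [-8.76  0.24 -2.56]
0.9 [621.72303556 -24.37104847 217.27290884] [-11.46   0.25  -3.12]
1.05 [644.0311355  -25.62230407 233.22594223] [-14.2    0.27  -3.32]
1.2 [668.02476097 -26.96810037 245.96242973] [-16.91   0.28  -3.15]
1.4 [701.7029025  -28.8570987  257.45774784] [-20.39   0.29  -2.38]
1.6 [736.07397355 -30.78496326 262.27705399] [-23.58   0.31  -0.99]
1.7 [753.09073278 -31.73942892 262.11248133] [-25.03   0.31  -0.09]
```

Request:
step_arm --deltas '[[[0, -1.2, 0.1, -0.4, 0, 0, 0], [0, -2.5, 0.2, -0.6, 0, 0, 0], [0, -3.7, 0.2, -0.9, 0, 0, 0], [0, -5, 0.2, -1.3, 0, 0, 0], [0, -6.2, 0.2, -1.7, 0, 0, 0], [0, -7.5, 0.2, -2.2, 0, 0, 0], [0, -8.8, 0.2, -2.6, 0, 0, 0], [0, -10.2, 0.2, -2.9, 0, 0, 0], [0, -11.5, 0.2, -3.1, 0, 0, 0], [0, -11.5, 0.2, -3.1, 0, 0, 0]]]'

```text
clock: 23.8
ee_pos: [623.3, -24.9, 218.2]
tool_rot: [0.271, 0.029, 0.962, -0.006]
force: [-0.3, -0.0, 0.1]
gripper_width: 0.1
gripper_force: 0.0
```

```bash
python3 -c "
from h import *
s=st()
for a in (.9,1.05,1.2,1.4,1.6,1.7): print(a,go(lip(a,12,172),s))
p=get_image('scene')
for r in cut_out(p,'lid')[:2]: print(r['p'],r['bbox'])
for r in spot_point(p,'lid_lip')[:2]: print(r)
for a in np.arange(.6,1.75,.1): print(round(a,1),np.round(proj(p,lip(a)),0))
"
```

```text
23.8 [623.3 -24.9 218.2] [-0.851  0.053 -0.522  0.06   0.998  0.004  0.521 -0.028 -0.853] F [-0.3 -0.   0.1] w 0.1 0.0 q [ 1.13  0.69 -1.5   2.11  1.33  0.8   0.43]
0.9 [ 0.18  0.04 -0.01]
1.05 [-2.56  0.06 -0.2 ]
1.2 [-5.27  0.07 -0.03]
1.4 [-8.75  0.09  0.75]
1.6 [-11.94   0.11   2.13]
1.7 [-13.38   0.11   3.04]
0.84 [215.6, 200.3, 132.3, 106.0]
{'xy': [297.9, 204.3], 'p': 0.84}
{'xy': [424.2, 189.8], 'p': 0.22}
0.6 [295. 202.]
0.7 [296. 201.]
0.8 [297. 201.]
0.9 [298. 202.]
1.0 [300. 205.]
1.1 [302. 208.]
1.2 [303. 212.]
1.3 [306. 217.]
1.4 [308. 224.]
1.5 [310. 231.]
1.6 [313. 240.]
1.7 [315. 249.]
```

Request:
step_arm --deltas '[[[0, -1.3, 0, -0.1, 0, 0, 0], [0, -2.6, 0, -0.2, 0, 0, 0], [0, -4, 0, -0.1, 0, 0, 0], [0, -5.3, 0, 0, 0, 0, 0], [0, -6.5, 0, 0.2, 0, 0, 0], [0, -7.7, 0, 0.5, 0, 0, 0], [0, -8.8, 0, 0.8, 0, 0, 0], [0, -9.9, 0, 1.2, 0, 0, 0], [0, -11, 0, 1.7, 0, 0, 0], [0, -11.9, 0, 2.1, 0, 0, 0], [0, -11.9, 0, 2.1, 0, 0, 0]]]'

```text
clock: 25.32
ee_pos: [732.8, -31.5, 260.5]
tool_rot: [0.268, 0.029, 0.963, -0.008]
force: [-13.2, -0.9, 7.4]
gripper_width: 0.2
gripper_force: 7.0
```

```bash
cat > k.py <<'E'
from h import *
s=st()
for a in (1.6,1.7,1.75): print(a,go(lip(a,12,172),s))
for n in('scene','top'):
    p=get_image(n);save(p,n+'k')
    for r in cut_out(p,'lid')[:2]: print(r['p'],r['bbox'])
    for r in spot_point(p,'lid_lip')[:2]: print(r)
    for a in (1.5,1.6,1.7): print(round(a,1),np.round(proj(p,lip(a)),0))
E
python3 k.py
```

```text
25.32 [732.8 -31.5 260.5] [-0.854  0.052 -0.517  0.06   0.998  0.001  0.516 -0.03  -0.856] F [-13.2  -0.9   7.4] w 0.2 7.0 q [ 0.96  0.78 -1.42  1.82  1.26  0.93  0.62]
1.6 [-0.37  0.09  0.02]
1.7 [-1.82  0.1   0.91]
1.75 [-2.5   0.1   1.41]
0.58 [221.9, 240.9, 133.0, 69.1]
{'xy': [310.7, 248.7], 'p': 0.93}
1.5 [310. 231.]
1.6 [313. 240.]
1.7 [315. 249.]
0.75 [311.7, 155.4, 98.5, 40.4]
{'xy': [340.0, 158.5], 'p': 0.81}
1.5 [340. 177.]
1.6 [341. 168.]
1.7 [341. 160.]
```

The lip matches 1.7 rad in both views and the force has risen to 13 N, so the lid is at its stop. Backing off.

Request:
step_arm --deltas '[[[0, 0.8, 0, -0.5, 0, 0, 0], [0, 2.5, 0, -1.5, 0, 0, 0], [0, 5, 0, -3, 0, 0, 0], [0, 8, 0, -5, 0, 0, 0], [0, 8, 0, -7, 0, 0, 0], [0, 8, 0, -7, 0, 0, 0]]]'

```text
clock: 26.38
ee_pos: [630.2, -25.7, 280.9]
tool_rot: [0.272, 0.029, 0.962, -0.008]
force: [0.1, -1.3, -0.0]
gripper_width: -0.0
gripper_force: 0.0
```

```bash
python3 k.py; python3 - <<'E'
from h import *
a=cv2.imread('pics/scenek.png');b=cv2.imread('pics/topk.png')
cv2.imwrite('pics/end.png',np.vstack([a[120:400,100:500],b[130:360,100:500]]))
E
```

```text
26.38 [630.2 -25.7 280.9] [-0.851  0.051 -0.523  0.06   0.998  0.     0.522 -0.031 -0.852] F [ 0.1 -1.3 -0. ] w -0.0 0.0 q [ 1.19  0.52 -1.52  2.03  1.05  0.75  0.65]
1.6 [-8.06  0.13  7.13]
1.7 [-9.5   0.13  8.04]
1.75 [-10.18   0.14   8.54]
0.89 [222.0, 241.0, 133.2, 70.0]
{'xy': [313.1, 248.2], 'p': 0.77}
1.5 [310. 231.]
1.6 [313. 240.]
1.7 [315. 249.]
0.65 [311.0, 155.9, 98.9, 41.8]
1.5 [340. 177.]
1.6 [341. 168.]
1.7 [341. 160.]
```

View pics/end.png

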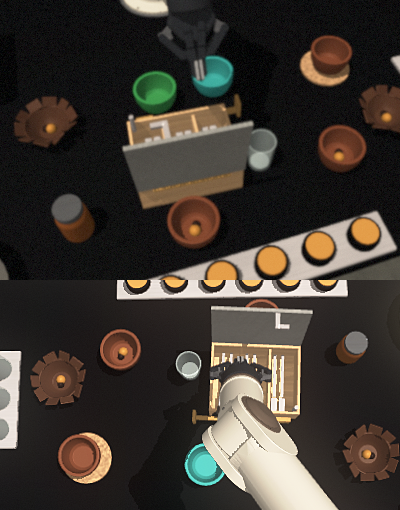

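The lid stands back at its stop (scene crop (190,150)), the bowl is upright on the mat (330,60), everything else is undisturbed and the robot is clear.

```bash
python3 -c "
from rig import *
print(hand_in())"
```

```text
the job is handed in; nothing more can be done
None
```

The job is handed in: the bowl stands upright on the cork mat within about 4 mm of its centre, the catch was pushed with about 9 N until the lid sprang up, and the lid was swung back to its stop, with nothing else seen to have moved and about 26 s used.

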